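Close the glue pot's quick-thread filler cap

TASK

Put the red-knobbed filler cap on the open neck of the blue glue pot: set it on, turn it backward (anticlockwise seen from above) under light pressure until its lugs drop into the thread starts, then screw it forward (clockwise) until it is fully home, and let go. Do not force the cap at any point, lest the thread be spoiled, and leave the other things where they are.

Things in the scene. Friction and masses are not known exactly. Their poses are not given: they have to be found in the camera images.
- cap_grip (a point): centre of the cap's round red knob (50 mm diameter, 24 mm tall); z is the cap's axis, up. The loose cap (0.2 kg, 69 mm tall) stands upright on the bench on its plug's foot, this point then 57 mm up; grip across the diameter in any direction. The knob sits on the plug on a spring: pressed down it moves up to 11 mm towards the plug, 0.6 N per mm; turned, it gives 1 degree per 0.07 N m (rubber bush).
- cap_plug: aluminium plug below the knob; origin under the centre of its foot, x through one lug. From the foot up: tapered pilot (28 mm wide at the foot, 39 mm from 7 mm up); three brass lugs at 120 degrees, reaching 26 mm from the axis, 6.6 mm wide, 14 to 18 mm above the foot; flange of 66 mm diameter, 30 to 34 mm above the foot.
- cap_lugs (a point): point on the cap's axis at the height of the lugs' undersides, 14 mm above the foot and 43 mm below the centre of the unpressed knob. When the cap is fully home this point lies 12 mm below point pot_mouth and a solid stop keeps it from turning on.
- pot_mouth (a point): centre of the opening of the filler neck, level with the thread's rim, 115 mm above the bench; z up. The 43 mm bore takes the pilot. Thread: three equal starts at 120 degrees. Lugs ride on the level rim until they fall into 36 degree wide gaps, 8 mm deep; from there channels lead clockwise (from above) under the rim, sinking 4 mm more, to the stop, about 75 degrees on.
- pot_collar (a point): centre of the top of the steel collar round the thread (63 mm outer, 56 mm inner diameter), 3 mm above pot_mouth. On the anticlockwise side of each gap a wall 8 degrees wide rises as high as this: dropped lugs cannot turn back past it, lugs on the rim cannot turn forward past it. Lugs set on top of the walls sit 3 mm above the rim; turned back they first fall to the rim, not yet into the gaps.
- pot: blue glue pot, 110 mm diameter, shoulder at 85 mm, fixed to the bench; origin under its centre, a gauge on its -x side, a brass outlet on its +x side. Its yaw tells nothing of the thread: the neck stands turned any way on it.
- clip_tin: grey tin of trim clips, 68 mm wide, 48 mm tall, origin under its centre; a bystander.
- tape_roll: roll of cream masking tape lying flat, 101 mm wide, 25 mm tall, origin under its centre; a bystander.
- blue_bottle: blue bottle with a black cap, 53 mm wide, 174 mm tall, origin under its centre; a bystander.
- orange_lever: orange trim lever lying flat, 28 x 195 x 9 mm, origin under its centre; a bystander.
- marker_pen: white marker pen with a black cap, lying, 11 x 101 x 12 mm, origin under its centre; a bystander.
Things that resemble listed ones, but are neither listed nor needed, are in the scene too. What is shaped like the pot but turquoise is not meant.

How it is judged:
By the outcome, as a careful person would: the job done as asked, in the order asked, and still so for the second after the job is handed in, with the robot touching nothing.
It also fails if it takes over 67 s, if anything falls off the work surface, if the arm or the gripper's body presses on something with over 40 N, if the wrist force passes 120 N, or if a joint passes its speed limit or range.

ROBOT

A 6-joint arm with a two-finger parallel gripper is mounted at the origin on a cart in front of the work surface, level with it; the furniture and walls round the work are solid. World frame = base frame: x ahead of the robot, y to its left, z up, the work surface at z = 0. Lengths are in m, angles in rad, forces in N, time in s.
With the tool pointing down it reaches from about 0.4 to 0.825 m from the base axis. Payload 7 kg.
Tool frame: the origin (TCP) lies at the very end of the fingers, on their centre line; the grasp point (between the pads) lies 19 mm behind it; z points along the fingers, y is the line along which they close (so a half turn about z gives the same grasp; the last joint's range is limited). The gripper opens to 88 mm and grips with 3 to 60 N. Pads are 19 mm wide; open, the fingers measure 130 mm over their backs; the gripper's body (78 mm by 193 mm) begins 47 mm behind the grasp point.
Start: joints at [1.406, 0.359, 0.012, 0, -1.224, -0.288], TCP at [0.295, 0.607, 0.227] pointing down, gripper open.
Joint ranges: [-3.07, 3.07], [-1.43, 2.12], [-1.02, 1.25], [-3.03, 1.67], [-3.05, -0], [-3.03, 3.03]. Speed limits (rad/s): [2.39, 2.39, 3.01, 3.14, 3.14, 3.14].

INTERFACE

Orientations are given as [roll, pitch, yaw] about the fixed x, y, z axes, in that order (R = Rz(yaw) Ry(pitch) Rx(roll)).
In Python, from station import arm gives the robot as it stands. The module is installed in compiled form; this text tells all that it offers.
- The arm moves only by the shell command python3 -m crank 'ROWS' [FORCE]. ROWS is JSON, a list of rows, each an object of numbers: "dx", "dy", "dz": the shift along the world's x, y, z in m; "twist": the turn about the world's z in degrees; "grip": the opening, from -1 (shut) to 1 (fully open). A call has exactly 5 rows; each row is the pose to reach, as a shift and turn from the pose commanded when the call began; what a row does not reach only later rows make up. A row lasts 1/12 s, in which the tool goes at most 41.7 mm and 7.16 degrees, less where a joint would pass 70% of its speed; a pose out of reach is approached as far as the arm can. A call with a gripper value outside its range is refused whole. The fingers move at their own pace and stop on an object; FORCE is the grip in N (left out, the last holds). Time passes only in rows, so rows that repeat a pose let the fingers close, or fill a call up. It gives the time, the measured TCP pose, the force, the opening and the grip force at its end, in the units of the state.
- arm.get_state(): the state, without advancing time (a new reading comes with each control period).
- arm.grab_frame(name): name is "side" or "top"; returns the picture (400x640x3 uint8, red, green, blue); there is no depth.
- arm.get_calibration(name): a dict with "fx", "fy", "cx", "cy" (pixels), "k1" (the pictures are not rectified: a ray, as slopes to the right and down, at radius r is drawn at 1 + k1 r^2 times it, then the intrinsics apply), "cam_to_world" (4x4, takes a point from camera to world coordinates). Camera axes: x right, y down, z forward; pixel columns grow to the right and rows downward; lengths in m; the calibration is good to about 2 mm. A picture is of the moment at which its call begins. get_calibration takes no time and is no camera call.
- arm.job_done(): hands the job in; it is judged then, once.
The state is a dict: "t": time; "q": joint angles; "qd": joint speeds; "joint_efforts": joint torques, N m; "eef_pos": TCP position; "ee_rot": TCP orientation; "force": force on the tool from outside, world axes, zero at the start; "moment": the same for the moment, N m; "width": finger opening in m; "gripper_force": force on a finger pad.
Only numpy, scipy, OpenCV 4.12 (cv2) and the standard library are available. Lean on these libraries where they do the work, as an engineer would, in place of code of your own. Each camera call takes 0.05 s, during which the arm holds its last target. There are 200 camera calls.

## Working session

There is one attempt and no reset: what is moved stays moved. The work goes in short steps, Python scripts to look and compute and a shell command to move; the robot and the scene stay as the last step left them, time stands still between calls to the robot, and variables do not carry over. Pictures are saved under pics/ and viewed, at most 10 in all, crops included, and the job is handed in when it is done.

```bash
mkdir -p pics; cat > h.py <<'E'
import numpy as np,cv2
from station import arm
def ray(n,u,v):
    c=arm.get_calibration(n);K=np.array([[c['fx'],0,c['cx']],[0,c['fy'],c['cy']],[0,0,1.]])
    p=np.array([(u-c['cx'])/c['fx'],(v-c['cy'])/c['fy']]);q=p.copy()
    for _ in range(30): q=p/(1+c['k1']*(q@q))
    T=np.array(c['cam_to_world']);return T[:3,3],T[:3,:3]@np.r_[q,1]
def at_z(n,u,v,z):
    o,d=ray(n,u,v);return o+d*(z-o[2])/d[2]
def proj(n,P):
    c=arm.get_calibration(n);T=np.linalg.inv(np.array(c['cam_to_world']));p=T[:3,:3]@np.array(P)+T[:3,3]
    q=p[:2]/p[2];q=q*(1+c['k1']*(q@q));return np.array([q[0]*c['fx']+c['cx'],q[1]*c['fy']+c['cy']])
def tri(a,b):
    A=[];B=[]
    for n,u,v in(a,b):
        o,d=ray(n,u,v);d=d/np.linalg.norm(d);M=np.eye(3)-np.outer(d,d);A.append(M);B.append(M@o)
    return np.linalg.lstsq(np.vstack(A),np.hstack(B),rcond=None)[0]
E
python3 - <<'E'
from h import *
for n in('side','top'):
    cv2.imwrite(f'pics/{n}0.png',arm.grab_frame(n)[:,:,::-1]); c=arm.get_calibration(n);print(n,c['fx'],c['k1'],np.round(c['cam_to_world'],3).tolist())
s=arm.get_state();print(s)
E
```

```text
side 365.09468128031375 -0.017556912459343436 [[0.877, -0.237, 0.418, 0.154], [-0.48, -0.444, 0.756, -0.602], [0.007, -0.864, -0.503, 0.533], [0.0, 0.0, 0.0, 1.0]]
top 390.9638726679984 -0.07846822982890833 [[0.02, -0.996, 0.085, 0.459], [-1.0, -0.02, 0.008, 0.055], [-0.007, -0.085, -0.996, 1.037], [0.0, 0.0, 0.0, 1.0]]
{'t': 0.1, 'q': array([ 1.40610613e+00,  3.59323097e-01,  1.11486878e-02, -3.12900036e-04,
       -1.22409193e+00, -2.88122027e-01]), 'qd': array([-0.00140795, -0.00124393,  0.00170683, -0.0001456 ,  0.00104583,
        0.00097604]), 'joint_efforts': array([-2.13474130e-03, -5.84162092e+01,  2.93751240e+01,  7.01535031e+00,
        1.01768947e-02, -5.56643772e-05]), 'eef_pos': array([0.29512815, 0.60657565, 0.22570974]), 'ee_rot': array([ 3.14009964e+00, -1.35711486e-04, -4.52918662e-01]), 'force': array([ 0.61325121,  0.50223182, -0.11769794]), 'moment': array([ 0.01023443, -0.02511643, -0.0241858 ]), 'gripper_force': 0.0, 'width': 0.08732708326619007}
```

View pics/side0.png

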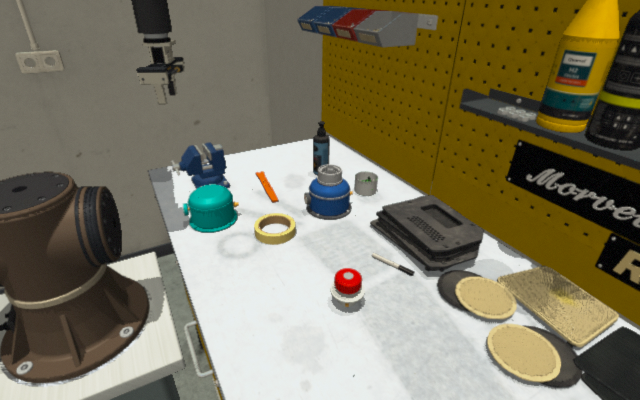

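View pics/top0.png

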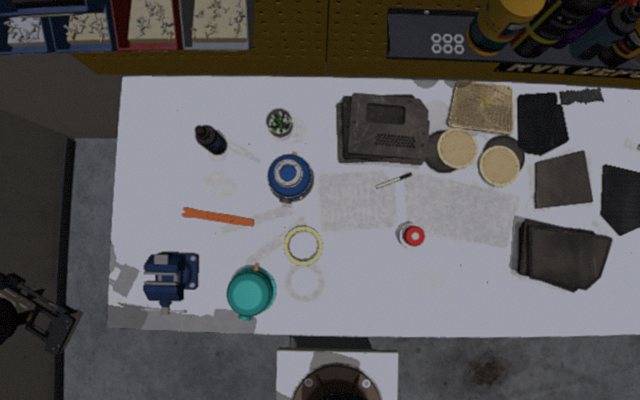

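The side view shows the red-knobbed cap at (348,280), the blue pot with its open steel neck at (329,190), and the turquoise lookalike at (213,207). In the top view these are at (412,236), (290,177) and (251,292). The blue pot and the only red-knobbed cap fit the description. I'll confirm both in one enlarged crop.

```bash
python3 - <<'E'
from h import *
S=cv2.imread('pics/side0.png');T=cv2.imread('pics/top0.png')
def cr(I,u,v,r=30): return cv2.resize(I[v-r:v+r,u-r:u+r],(300,300),interpolation=cv2.INTER_CUBIC)
cv2.imwrite('pics/crop0.png',np.vstack([np.hstack([cr(S,348,288),cr(S,330,188)]),np.hstack([cr(T,412,236),cr(T,290,177)])]))
def red(I):
    h=cv2.cvtColor(I,cv2.COLOR_BGR2HSV);m=(((h[...,0]<6)|(h[...,0]>172))&(h[...,1]>170)&(h[...,2]>90)).astype(np.uint8)
    n,l,s,c=cv2.connectedComponentsWithStats(m);return [(s[i].tolist(),c[i].round(1).tolist()) for i in range(1,n) if s[i,4]>60]
a,b=red(S),red(T);print(a,b)
ca=[x for x in a if 330<x[1][0]<370 and x[1][1]>250][0];cb=[x for x in b if x[1][1]>200][0]
print(tri(('side',*ca[1]),('top',*cb[1])),at_z('top',*cb[1],.065),at_z('side',*ca[1],.06))
for p in((290,177),(293,176)):print(at_z('top',*p,.115))
E
```

```text
[([335, 10, 33, 17, 263], [352.3, 17.8]), ([335, 269, 26, 25, 477], [347.6, 281.7])] [([405, 227, 19, 18, 193], [413.6, 235.4])]
[ 0.4554852  -0.18375596  0.05167787] [ 0.45702612 -0.18140988  0.065     ] [ 0.44867155 -0.19031359  0.06      ]
[0.59007207 0.125612   0.115     ]
[0.59260926 0.11852384 0.115     ]
```

View pics/crop0.png

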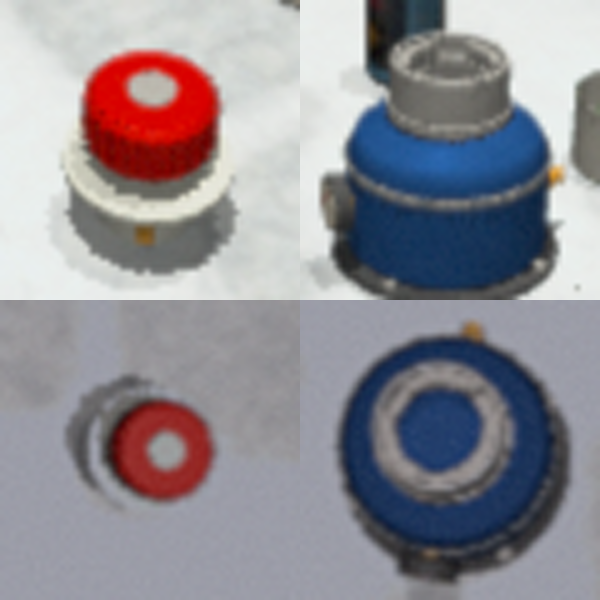

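The crop confirms the red knob with pale flange and one brass lug, and the blue pot with an open steel neck. I'll compute its centre now.

```bash
python3 - <<'E'
from h import *
print('collar',at_z('top',288.6,173.4,.117),at_z('side',330,170.4,.118),tri(('side',330,170.4),('top',288.3,173.3)))
kt=tri(('side',343-0,275.5),('top',414.8,236));print('knobtop',kt,at_z('top',415,236,.069),at_z('side',348.4,275.4,.069))
print('lug',at_z('side',347,305.2,.016))
for n,u,v,z in(('top',203,132,.174),('top',279,115,.048),('top',302,245,.02)):print(at_z(n,u,v,z))
s=arm.get_state();print(s['eef_pos'])
E
```

```text
collar [0.59836358 0.12902254 0.117     ] [0.59504572 0.12441445 0.118     ] [0.59872688 0.13003462 0.11474279]
knobtop [ 0.4507285  -0.18101807  0.067408  ] [ 0.45561138 -0.18393485  0.069     ] [ 0.45339563 -0.18490046  0.069     ]
lug [ 0.44102313 -0.20413019  0.016     ]
[0.68146593 0.32221261 0.174     ]
[0.7617991  0.16380548 0.048     ]
[0.42668652 0.09720474 0.02      ]
[0.29512815 0.60657565 0.22570974]
```

```bash
python3 -m crank '[{"dx":0.02,"dy":-0.035,"twist":-7,"grip":1},{"dx":0.04,"dy":-0.07,"twist":-14,"grip":1},{"dx":0.06,"dy":-0.105,"twist":-21,"grip":1},{"dx":0.08,"dy":-0.14,"twist":-28,"grip":1},{"dx":0.1,"dy":-0.175,"twist":-35,"grip":1}]' 15
python3 -m crank '[{"dx":0.01,"dy":-0.04,"twist":-7,"grip":1},{"dx":0.02,"dy":-0.08,"twist":-14,"grip":1},{"dx":0.03,"dy":-0.12,"twist":-21,"grip":1},{"dx":0.04,"dy":-0.16,"twist":-28,"grip":1},{"dx":0.05,"dy":-0.2,"twist":-35,"grip":1}]'
python3 -m crank '[{"dx":0.002,"dy":-0.04,"twist":-7,"grip":1},{"dx":0.004,"dy":-0.08,"twist":-14,"grip":1},{"dx":0.006,"dy":-0.12,"twist":-14,"grip":1},{"dx":0.008,"dy":-0.16,"twist":-14,"grip":1},{"dx":0.01,"dy":-0.2,"twist":-14,"grip":1}]'
python3 -m crank '[{"dx":0,"dy":-0.04,"dz":0,"grip":1},{"dx":0,"dy":-0.08,"dz":0,"grip":1},{"dx":0,"dy":-0.12,"dz":0,"grip":1},{"dx":0,"dy":-0.16,"dz":0,"grip":1},{"dx":0,"dy":-0.2,"dz":0,"grip":1}]'
```

```text
invalid input at $[0]: expected keys dx, dy, dz, twist, grip
invalid input at $[0]: expected keys dx, dy, dz, twist, grip
invalid input at $[0]: expected keys dx, dy, dz, twist, grip
invalid input at $[0]: expected keys dx, dy, dz, twist, grip
```

All keys are needed.

```bash
python3 -m crank '[{"dx":0.02,"dy":-0.035,"dz":0,"twist":-7,"grip":1},{"dx":0.04,"dy":-0.07,"dz":0,"twist":-14,"grip":1},{"dx":0.06,"dy":-0.105,"dz":0,"twist":-21,"grip":1},{"dx":0.08,"dy":-0.14,"dz":0,"twist":-28,"grip":1},{"dx":0.1,"dy":-0.175,"dz":0,"twist":-35,"grip":1}]' 15
python3 -m crank '[{"dx":0.01,"dy":-0.04,"dz":0,"twist":-7,"grip":1},{"dx":0.02,"dy":-0.08,"dz":0,"twist":-14,"grip":1},{"dx":0.03,"dy":-0.12,"dz":0,"twist":-21,"grip":1},{"dx":0.04,"dy":-0.16,"dz":0,"twist":-28,"grip":1},{"dx":0.05,"dy":-0.2,"dz":0,"twist":-35,"grip":1}]'
python3 -m crank '[{"dx":0.002,"dy":-0.04,"dz":0,"twist":-7,"grip":1},{"dx":0.004,"dy":-0.08,"dz":0,"twist":-14,"grip":1},{"dx":0.006,"dy":-0.12,"dz":0,"twist":-14,"grip":1},{"dx":0.008,"dy":-0.16,"dz":0,"twist":-14,"grip":1},{"dx":0.01,"dy":-0.2,"dz":0,"twist":-14,"grip":1}]'
python3 -m crank '[{"dx":0,"dy":-0.04,"dz":0,"twist":0,"grip":1},{"dx":0,"dy":-0.08,"dz":-0.01,"twist":0,"grip":1},{"dx":0,"dy":-0.12,"dz":-0.02,"twist":0,"grip":1},{"dx":0,"dy":-0.16,"dz":-0.04,"twist":0,"grip":1},{"dx":0,"dy":-0.2,"dz":-0.06,"twist":0,"grip":1}]'
```

```text
t: 0.52
eef_pos: [0.3956, 0.4301, 0.2262]
ee_rot: [3.141, -0.0, -1.069]
force: [0.4, -0.2, -0.3]
width: 0.0876
gripper_force: 0.0
t: 0.93
eef_pos: [0.4451, 0.2299, 0.2265]
ee_rot: [3.141, -0.0, -1.68]
force: [0.7, 1.0, -0.3]
width: 0.0877
gripper_force: 0.0
t: 1.35
eef_pos: [0.4547, 0.0301, 0.2266]
ee_rot: [-3.142, 0.0, -1.918]
force: [1.4, -0.2, 0.4]
width: 0.0874
gripper_force: 0.0
t: 1.77
eef_pos: [0.4551, -0.1645, 0.1692]
ee_rot: [-3.14, 0.001, -1.919]
force: [0.7, 0.4, -0.5]
width: 0.0874
gripper_force: 0.0
```

```bash
python3 -m crank '[{"dx":0,"dy":-0.0195,"dz":-0.02,"twist":0,"grip":1},{"dx":0,"dy":-0.0195,"dz":-0.03,"twist":0,"grip":1},{"dx":0,"dy":-0.0195,"dz":-0.05,"twist":0,"grip":1},{"dx":0,"dy":-0.0195,"dz":-0.07,"twist":0,"grip":1},{"dx":0,"dy":-0.0195,"dz":-0.07,"twist":0,"grip":1}]'
python3 - <<'E'
from h import *
s=arm.get_state();print(s['eef_pos'])
S=arm.grab_frame('side')[:,:,::-1];T=arm.grab_frame('top')[:,:,::-1]
f=lambda I,u,v,r=50:cv2.resize(I[v-r:v+r,u-r:u+r],(400,400),interpolation=cv2.INTER_CUBIC)
cv2.imwrite('pics/c1.png',np.hstack([f(S,348,270),f(T,412,236)]))
print(proj('side',s['eef_pos']),proj('side',s['eef_pos']*[1,1,0]))
E
```

```text
t: 2.18
eef_pos: [0.4526, -0.1817, 0.0959]
ee_rot: [3.136, -0.001, -1.92]
force: [-1.1, 1.0, -0.9]
width: 0.0876
gripper_force: 0.0
[ 0.4526424  -0.18173787  0.09590619]
[347.85763345 263.29958146] [345.37550243 301.23459368]
```

View pics/c1.png

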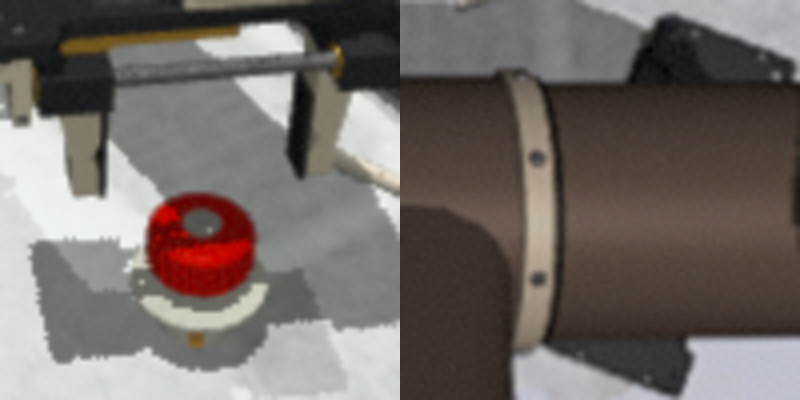

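The side crop shows the knob at crop (200,240), centred between the fingertips at x≈85 and x≈305. I'll go down and grip.

```bash
python3 -m crank '[{"dx":0.001,"dy":-0.001,"dz":-0.02,"twist":0,"grip":1},{"dx":0.001,"dy":-0.001,"dz":-0.035,"twist":0,"grip":1},{"dx":0.001,"dy":-0.001,"dz":-0.05,"twist":0,"grip":1},{"dx":0.001,"dy":-0.001,"dz":-0.057,"twist":0,"grip":1},{"dx":0.001,"dy":-0.001,"dz":-0.057,"twist":0,"grip":1}]'
python3 -m crank '[{"dx":0,"dy":0,"dz":0,"twist":0,"grip":0.5},{"dx":0,"dy":0,"dz":0,"twist":0,"grip":0.3},{"dx":0,"dy":0,"dz":0,"twist":0,"grip":0.1},{"dx":0,"dy":0,"dz":0,"twist":0,"grip":-0.1},{"dx":0,"dy":0,"dz":0,"twist":0,"grip":-0.1}]' 25
```

```text
t: 2.7
eef_pos: [0.4562, -0.1828, 0.0421]
ee_rot: [3.141, -0.0, -1.918]
force: [0.3, -0.7, -0.3]
width: 0.088
gripper_force: 0.0
t: 3.12
eef_pos: [0.4567, -0.1831, 0.0429]
ee_rot: [-3.141, 0.0, -1.919]
force: [-0.4, 0.5, 0.8]
width: 0.0595
gripper_force: 0.0
```

```bash
python3 -m crank '[{"dx":-0.001,"dy":0,"dz":-0.004,"twist":0,"grip":0.3},{"dx":-0.001,"dy":0,"dz":-0.004,"twist":0,"grip":0.3},{"dx":-0.001,"dy":0,"dz":-0.004,"twist":0,"grip":-0.1},{"dx":-0.001,"dy":0,"dz":-0.004,"twist":0,"grip":-0.2},{"dx":-0.001,"dy":0,"dz":-0.004,"twist":0,"grip":-0.2}]' 25
python3 -m crank '[{"dx":0,"dy":0,"dz":0,"twist":0,"grip":-0.3},{"dx":0,"dy":0,"dz":0,"twist":0,"grip":-0.3},{"dx":0,"dy":0,"dz":0,"twist":0,"grip":-0.3},{"dx":0,"dy":0,"dz":0,"twist":0,"grip":-0.3},{"dx":0,"dy":0,"dz":0,"twist":0,"grip":-0.3}]'
```

```text
t: 3.53
eef_pos: [0.4553, -0.1831, 0.0382]
ee_rot: [3.141, -0.0, -1.919]
force: [0.0, 0.2, -0.3]
width: 0.0495
gripper_force: 25.0
t: 3.95
eef_pos: [0.4552, -0.1831, 0.0383]
ee_rot: [3.141, -0.0, -1.919]
force: [-0.3, -0.4, -0.5]
width: 0.0491
gripper_force: 25.0
```

```bash
python3 -m crank '[{"dx":0,"dy":0,"dz":0.03,"twist":0,"grip":-0.3},{"dx":0,"dy":0,"dz":0.065,"twist":0,"grip":-0.3},{"dx":0,"dy":0.005,"dz":0.1,"twist":0,"grip":-0.3},{"dx":0.01,"dy":0.02,"dz":0.13,"twist":0,"grip":-0.3},{"dx":0.02,"dy":0.045,"dz":0.145,"twist":0,"grip":-0.3}]'
python3 -m crank '[{"dx":0.015,"dy":0.033,"dz":0,"twist":0,"grip":-0.3},{"dx":0.03,"dy":0.066,"dz":0,"twist":0,"grip":-0.3},{"dx":0.045,"dy":0.1,"dz":0,"twist":0,"grip":-0.3},{"dx":0.06,"dy":0.133,"dz":0,"twist":0,"grip":-0.3},{"dx":0.075,"dy":0.166,"dz":0,"twist":0,"grip":-0.3}]'
python3 -m crank '[{"dx":0.015,"dy":0.033,"dz":0,"twist":0,"grip":-0.3},{"dx":0.03,"dy":0.066,"dz":0,"twist":0,"grip":-0.3},{"dx":0.0475,"dy":0.1,"dz":0,"twist":0,"grip":-0.3},{"dx":0.0475,"dy":0.1,"dz":0,"twist":0,"grip":-0.3},{"dx":0.0475,"dy":0.1,"dz":0,"twist":0,"grip":-0.3}]'
python3 - <<'E'
from h import *
s=arm.get_state();print(s['eef_pos'],s['q'])
S=arm.grab_frame('side')[:,:,::-1]
u,v=330,165
cv2.imwrite('pics/c2.png',cv2.resize(S[v-45:v+45,u-60:u+60],(800,600),interpolation=cv2.INTER_CUBIC))
e=s['eef_pos'];print(proj('side',e+[0,0,-.0385]),proj('side',e*[1,1,0]+[0,0,.118]))
E
```

```text
t: 4.37
eef_pos: [0.4766, -0.1388, 0.1873]
ee_rot: [-3.137, 0.001, -1.921]
force: [2.3, 0.6, -2.2]
width: 0.0492
gripper_force: 25.0
t: 4.78
eef_pos: [0.5504, 0.0297, 0.1831]
ee_rot: [3.141, 0.0, -1.919]
force: [0.1, -0.9, -2.5]
width: 0.0492
gripper_force: 25.0
t: 5.2
eef_pos: [0.5979, 0.1298, 0.1819]
ee_rot: [3.14, -0.001, -1.917]
force: [-0.8, -0.6, -2.1]
width: 0.0492
gripper_force: 25.0
[0.59789615 0.1297539  0.18194732] [ 5.32337500e-01  2.88638360e-01 -1.94708431e-01 -4.10329781e-04
 -1.08925283e+00 -8.78038338e-01]
[330.14873094 160.41256695] [329.8999717 169.3715774]
```

View pics/c2.png

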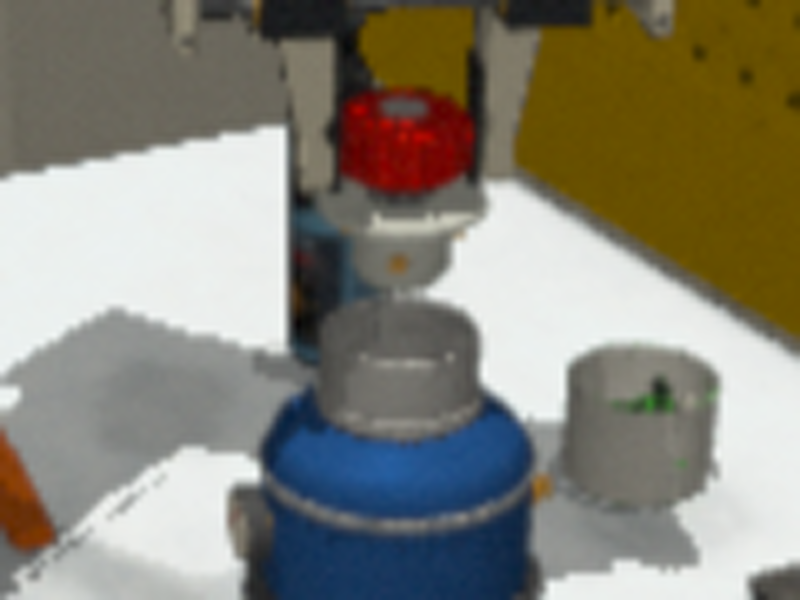

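```bash
python3 - <<'E'
from h import *
S0=cv2.imread('pics/side0.png');T0=cv2.imread('pics/top0.png');S=cv2.imread('pics/c2.png')
a=np.linspace(0,2*np.pi,200)
def ov(I,n,x,y,u0,v0,s,col,r=.0315,z=.118):
    p=np.array([proj(n,[x+r*np.cos(t),y+r*np.sin(t),z]) for t in a]);p=((p-[u0,v0]+.5)*s-.5)
    cv2.polylines(I,[np.int32(p*16)],True,col,1,cv2.LINE_AA,4)
def cr(I,u,v,rx=20,ry=20,s=10): return cv2.resize(I[v-ry:v+ry,u-rx:u+rx],None,fx=s,fy=s,interpolation=cv2.INTER_CUBIC),u-rx,v-ry
A,au,av=cr(S0,330,176);B,bu,bv=cr(T0,290,175)
A2,B2=A.copy(),B.copy()
for (x,y,c) in((.5975,.129,(0,255,0)),):
  for r,z in((.0315,.118),(.028,.118)):
    ov(A,'side',x,y,au,av,10,c,r,z);ov(B,'top',x,y,bu,bv,10,c,r,z)
cv2.imwrite('pics/ov.png',cv2.resize(np.hstack([A,B]),(800,400)))
E
```

```text
(no output)
```

View pics/ov.png

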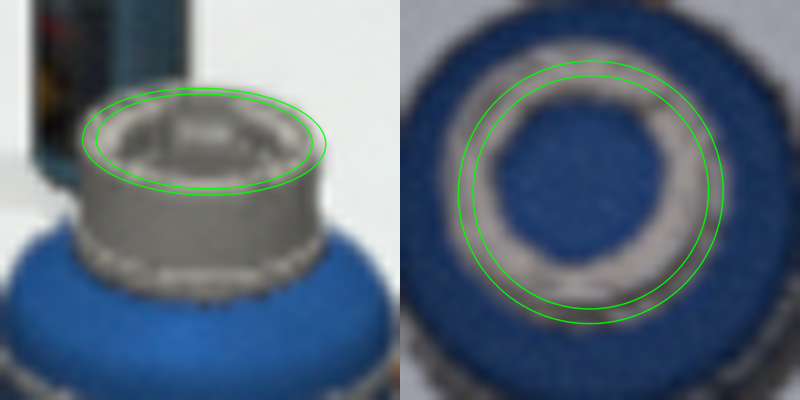

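Overlay: in the top view the true ring centre sits ~12 crop px up-left of my circle, and in the side view it is ~4 px left and up. The neck is therefore near (0.599,0.132), so I shift by (+1,+3) mm and go down.

```bash
python3 -m crank '[{"dx":0.001,"dy":0.003,"dz":0,"twist":0,"grip":-0.3},{"dx":0.001,"dy":0.003,"dz":-0.01,"twist":0,"grip":-0.3},{"dx":0.001,"dy":0.003,"dz":-0.02,"twist":0,"grip":-0.3},{"dx":0.001,"dy":0.003,"dz":-0.026,"twist":0,"grip":-0.3},{"dx":0.001,"dy":0.003,"dz":-0.028,"twist":0,"grip":-0.3}]'
python3 -m crank '[{"dx":0,"dy":0,"dz":-0.002,"twist":0,"grip":-0.3},{"dx":0,"dy":0,"dz":-0.004,"twist":0,"grip":-0.3},{"dx":0,"dy":0,"dz":-0.006,"twist":0,"grip":-0.3},{"dx":0,"dy":0,"dz":-0.006,"twist":0,"grip":-0.3},{"dx":0,"dy":0,"dz":-0.006,"twist":0,"grip":-0.3}]'
python3 -c "
from station import arm;print(arm.get_state()['moment'])"
```

```text
t: 5.67
eef_pos: [0.5977, 0.1299, 0.1534]
ee_rot: [3.139, -0.002, -1.92]
force: [-0.1, 0.1, -2.8]
width: 0.0494
gripper_force: 25.0
t: 6.08
eef_pos: [0.599, 0.131, 0.1495]
ee_rot: [-3.141, 0.0, -1.919]
force: [0.5, -0.6, -2.6]
width: 0.0492
gripper_force: 25.0
[ 0.0390144  -0.22103166 -0.03639736]
```

```bash
python3 -m crank '[{"dx":0,"dy":0.001,"dz":-0.002,"twist":0,"grip":-0.3},{"dx":0,"dy":0.001,"dz":-0.004,"twist":0,"grip":-0.3},{"dx":0,"dy":0.001,"dz":-0.006,"twist":0,"grip":-0.3},{"dx":0,"dy":0.001,"dz":-0.007,"twist":0,"grip":-0.3},{"dx":0,"dy":0.001,"dz":-0.007,"twist":0,"grip":-0.3}]'
python3 -m crank '[{"dx":0,"dy":0,"dz":-0.002,"twist":0,"grip":-0.3},{"dx":0,"dy":0,"dz":-0.004,"twist":0,"grip":-0.3},{"dx":0,"dy":0,"dz":-0.006,"twist":0,"grip":-0.3},{"dx":0,"dy":0,"dz":-0.006,"twist":0,"grip":-0.3},{"dx":0,"dy":0,"dz":-0.006,"twist":0,"grip":-0.3}]'
python3 -c "
from station import arm;print(arm.get_state()['moment'])"
```

```text
t: 6.5
eef_pos: [0.5988, 0.132, 0.142]
ee_rot: [3.142, -0.0, -1.919]
force: [-0.0, -0.4, -2.5]
width: 0.049
gripper_force: 25.0
t: 6.92
eef_pos: [0.5991, 0.132, 0.1366]
ee_rot: [-3.141, 0.0, -1.919]
force: [-0.1, 0.6, 1.2]
width: 0.0492
gripper_force: 25.0
[ 0.34069261 -0.01637506 -0.01114875]
```

Contact with the rim is felt (about 3.7 N change). I'll press slightly more and start turning back in small steps.

```bash
cat > m.sh <<'E'
python3 -c "
from station import arm;s=arm.get_state();print('M',s['moment'].round(2),'F',s['force'].round(1))"
E
python3 -m crank '[{"dx":0,"dy":0,"dz":-0.001,"twist":3,"grip":-0.3},{"dx":0,"dy":0,"dz":-0.002,"twist":6,"grip":-0.3},{"dx":0,"dy":0,"dz":-0.002,"twist":9,"grip":-0.3},{"dx":0,"dy":0,"dz":-0.002,"twist":12,"grip":-0.3},{"dx":0,"dy":0,"dz":-0.002,"twist":15,"grip":-0.3}]';sh m.sh
python3 -m crank '[{"dx":0,"dy":0,"dz":0,"twist":3,"grip":-0.3},{"dx":0,"dy":0,"dz":0,"twist":6,"grip":-0.3},{"dx":0,"dy":0,"dz":0,"twist":9,"grip":-0.3},{"dx":0,"dy":0,"dz":0,"twist":12,"grip":-0.3},{"dx":0,"dy":0,"dz":0,"twist":12,"grip":-0.3}]';sh m.sh
```

```text
t: 7.33
eef_pos: [0.5995, 0.1322, 0.1354]
ee_rot: [-3.14, 0.001, -1.654]
force: [-0.7, 1.2, 4.5]
width: 0.0489
gripper_force: 26.4
M [ 0.39  0.26 -0.08] F [-0.7  1.2  4.5]
t: 7.75
eef_pos: [0.5995, 0.1322, 0.1354]
ee_rot: [-3.14, 0.0, -1.444]
force: [-1.6, 2.0, 4.2]
width: 0.0496
gripper_force: 26.3
M [ 0.53  0.26 -0.01] F [-1.6  2.   4.2]
```

```bash
python3 -m crank '[{"dx":-0.0005,"dy":0.0005,"dz":0,"twist":0,"grip":-0.3},{"dx":-0.001,"dy":0.001,"dz":0,"twist":0,"grip":-0.3},{"dx":-0.001,"dy":0.001,"dz":0,"twist":0,"grip":-0.3},{"dx":-0.001,"dy":0.001,"dz":0,"twist":0,"grip":-0.3},{"dx":-0.001,"dy":0.001,"dz":0,"twist":0,"grip":-0.3}]';sh m.sh
python3 - <<'E'
from h import *
S=arm.grab_frame('side')[:,:,::-1]
u,v=330,168
cv2.imwrite('pics/c3.png',cv2.resize(S[v-27:v+27,u-36:u+36],(800,600),interpolation=cv2.INTER_CUBIC))
E
```

```text
t: 8.17
eef_pos: [0.5989, 0.1329, 0.1354]
ee_rot: [-3.139, -0.0, -1.447]
force: [2.1, -1.5, 6.0]
width: 0.0492
gripper_force: 26.5
M [-0.59 -0.89  0.  ] F [ 2.1 -1.5  6. ]
```

View pics/c3.png

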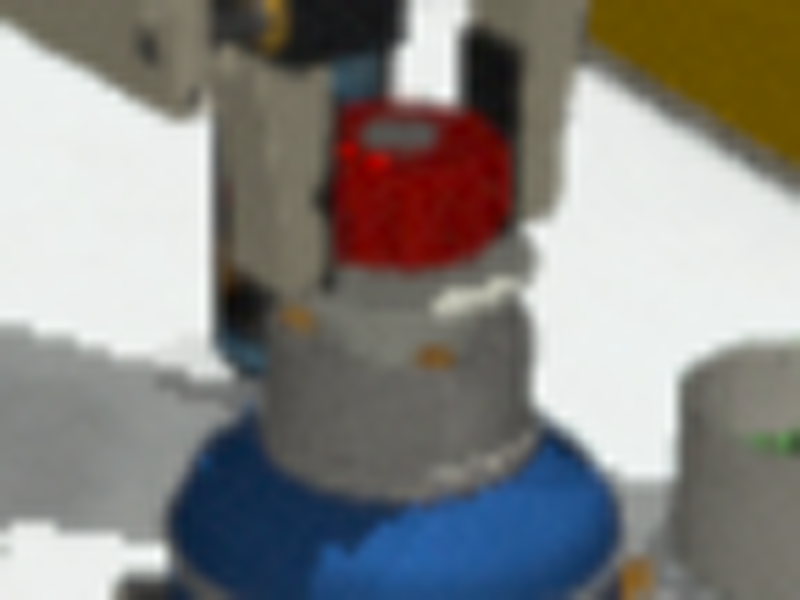

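The crop shows the cap upright and centred on the collar, with lugs at (300,318) and (435,356) above its edge and not dropped yet. I'll move half the side correction back and keep turning.

```bash

python3 -m crank '[{"dx":0.0005,"dy":-0.0005,"dz":0,"twist":0,"grip":-0.3},{"dx":0.0005,"dy":-0.0005,"dz":0,"twist":3,"grip":-0.3},{"dx":0.0005,"dy":-0.0005,"dz":0,"twist":6,"grip":-0.3},{"dx":0.0005,"dy":-0.0005,"dz":0,"twist":9,"grip":-0.3},{"dx":0.0005,"dy":-0.0005,"dz":0,"twist":12,"grip":-0.3}]';sh m.sh
python3 -m crank '[{"dx":0,"dy":0,"dz":0,"twist":3,"grip":-0.3},{"dx":0,"dy":0,"dz":0,"twist":6,"grip":-0.3},{"dx":0,"dy":0,"dz":0,"twist":9,"grip":-0.3},{"dx":0,"dy":0,"dz":0,"twist":12,"grip":-0.3},{"dx":0,"dy":0,"dz":0,"twist":12,"grip":-0.3}]';sh m.sh
```

```text
t: 8.63
eef_pos: [0.5988, 0.1328, 0.1353]
ee_rot: [-3.14, 0.0, -1.236]
force: [-1.6, 0.7, 8.0]
width: 0.0492
gripper_force: 27.8
M [ 0.38  0.23 -0.1 ] F [-1.6  0.7  8. ]
t: 9.05
eef_pos: [0.5981, 0.1328, 0.1348]
ee_rot: [-3.141, 0.0, -1.026]
force: [-1.4, 1.3, 6.3]
width: 0.0494
gripper_force: 26.6
M [ 0.58  0.5  -0.08] F [-1.4  1.3  6.3]
```

```bash

python3 -m crank '[{"dx":0,"dy":0,"dz":0.001,"twist":0,"grip":-0.3},{"dx":0,"dy":0,"dz":0.002,"twist":0,"grip":-0.3},{"dx":0,"dy":0,"dz":0.002,"twist":0,"grip":-0.3},{"dx":0,"dy":0,"dz":0.002,"twist":0,"grip":-0.3},{"dx":0,"dy":0,"dz":0.002,"twist":0,"grip":-0.3}]';sh m.sh
python3 -m crank '[{"dx":0,"dy":0,"dz":0,"twist":3,"grip":-0.3},{"dx":0,"dy":0,"dz":0,"twist":6,"grip":-0.3},{"dx":0,"dy":0,"dz":0,"twist":9,"grip":-0.3},{"dx":0,"dy":0,"dz":0,"twist":12,"grip":-0.3},{"dx":0,"dy":0,"dz":0,"twist":12,"grip":-0.3}]';sh m.sh
```

```text
t: 9.47
eef_pos: [0.5982, 0.1325, 0.1361]
ee_rot: [3.141, 0.0, -1.029]
force: [-0.3, 2.4, 2.0]
width: 0.0491
gripper_force: 25.0
M [ 0.79  0.14 -0.01] F [-0.3  2.4  2. ]
t: 9.88
eef_pos: [0.5983, 0.1324, 0.1357]
ee_rot: [3.141, 0.0, -0.817]
force: [1.4, 1.2, -1.3]
width: 0.0494
gripper_force: 25.0
M [ 0.45 -0.79  0.02] F [ 1.4  1.2 -1.3]
```

Fz fell, which may be the drop. I'll lower and feel.

```bash

python3 -m crank '[{"dx":0,"dy":0,"dz":-0.001,"twist":0,"grip":-0.3},{"dx":0,"dy":0,"dz":-0.002,"twist":0,"grip":-0.3},{"dx":0,"dy":0,"dz":-0.003,"twist":0,"grip":-0.3},{"dx":0,"dy":0,"dz":-0.003,"twist":0,"grip":-0.3},{"dx":0,"dy":0,"dz":-0.003,"twist":0,"grip":-0.3}]';sh m.sh
python3 - <<'E'
from h import *
S=arm.grab_frame('side')[:,:,::-1]
u,v=330,168
cv2.imwrite('pics/c4.png',cv2.resize(S[v-27:v+27,u-36:u+36],(800,600),interpolation=cv2.INTER_CUBIC))
E
```

```text
t: 10.3
eef_pos: [0.5983, 0.1323, 0.1332]
ee_rot: [3.141, -0.0, -0.82]
force: [2.1, -0.1, -0.4]
width: 0.0494
gripper_force: 25.0
M [ 0.17 -0.71 -0.  ] F [ 2.1 -0.1 -0.4]
```

View pics/c4.png

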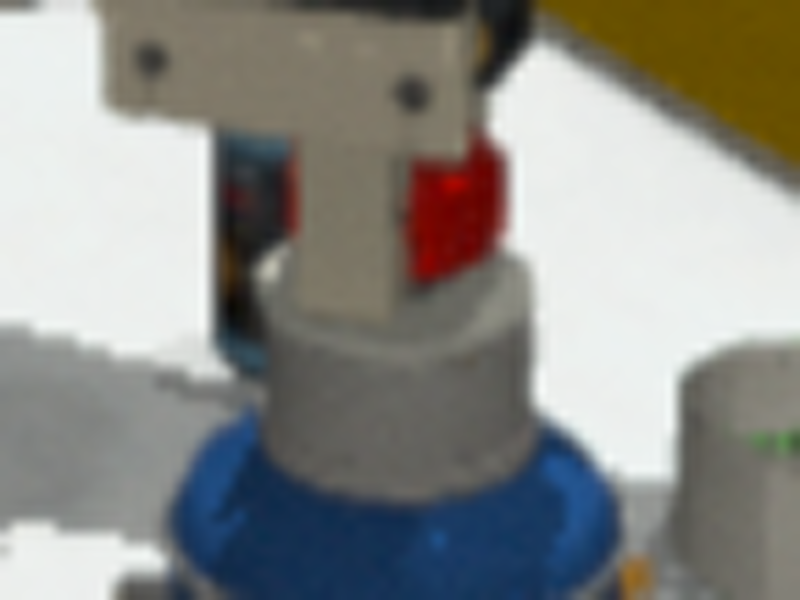

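The crop shows the lugs gone from view and the flange level, sitting low on the collar, so the lugs have dropped into the gaps. Now I screw forward, following it down.

```bash

python3 -m crank '[{"dx":0.0005,"dy":0,"dz":-0.001,"twist":0,"grip":-0.3},{"dx":0.0005,"dy":0,"dz":-0.002,"twist":-3,"grip":-0.3},{"dx":0.0005,"dy":0,"dz":-0.003,"twist":-6,"grip":-0.3},{"dx":0.0005,"dy":0,"dz":-0.003,"twist":-9,"grip":-0.3},{"dx":0.0005,"dy":0,"dz":-0.003,"twist":-12,"grip":-0.3}]';sh m.sh
python3 -m crank '[{"dx":0,"dy":0,"dz":0,"twist":-4,"grip":-0.3},{"dx":0,"dy":0,"dz":-0.001,"twist":-8,"grip":-0.3},{"dx":0,"dy":0,"dz":-0.001,"twist":-12,"grip":-0.3},{"dx":0,"dy":0,"dz":-0.001,"twist":-15,"grip":-0.3},{"dx":0,"dy":0,"dz":-0.001,"twist":-15,"grip":-0.3}]';sh m.sh
```

```text
t: 10.77
eef_pos: [0.5987, 0.1319, 0.1304]
ee_rot: [3.141, -0.001, -1.031]
force: [1.1, -1.1, 0.1]
width: 0.0497
gripper_force: 25.0
M [-0.48 -0.5   0.03] F [ 1.1 -1.1  0.1]
t: 11.18
eef_pos: [0.5988, 0.132, 0.1295]
ee_rot: [3.141, -0.001, -1.293]
force: [2.3, -0.1, 1.1]
width: 0.0495
gripper_force: 25.0
M [-0.61 -0.56  0.04] F [ 2.3 -0.1  1.1]
```

```bash

python3 -m crank '[{"dx":0.0005,"dy":0,"dz":0,"twist":-4,"grip":-0.3},{"dx":0.0005,"dy":0,"dz":-0.001,"twist":-8,"grip":-0.3},{"dx":0.0005,"dy":0,"dz":-0.001,"twist":-12,"grip":-0.3},{"dx":0.0005,"dy":0,"dz":-0.001,"twist":-15,"grip":-0.3},{"dx":0.0005,"dy":0,"dz":-0.001,"twist":-15,"grip":-0.3}]';sh m.sh
python3 -m crank '[{"dx":0,"dy":0,"dz":0,"twist":-4,"grip":-0.3},{"dx":0,"dy":0,"dz":-0.001,"twist":-8,"grip":-0.3},{"dx":0,"dy":0,"dz":-0.001,"twist":-12,"grip":-0.3},{"dx":0,"dy":0,"dz":-0.001,"twist":-15,"grip":-0.3},{"dx":0,"dy":0,"dz":-0.001,"twist":-15,"grip":-0.3}]';sh m.sh
```

```text
t: 11.6
eef_pos: [0.5989, 0.1322, 0.1283]
ee_rot: [3.141, -0.0, -1.553]
force: [-0.7, -0.7, 1.0]
width: 0.0492
gripper_force: 25.0
M [-0.11 -0.04  0.04] F [-0.7 -0.7  1. ]
t: 12.02
eef_pos: [0.599, 0.1323, 0.1272]
ee_rot: [3.141, -0.0, -1.814]
force: [-0.2, -0.3, 1.0]
width: 0.0491
gripper_force: 25.0
M [-0.07 -0.14  0.03] F [-0.2 -0.3  1. ]
```

```bash

python3 -m crank '[{"dx":0,"dy":0,"dz":0,"twist":-3,"grip":-0.3},{"dx":0,"dy":0,"dz":0,"twist":-6,"grip":-0.3},{"dx":0,"dy":0,"dz":-0.001,"twist":-9,"grip":-0.3},{"dx":0,"dy":0,"dz":-0.001,"twist":-12,"grip":-0.3},{"dx":0,"dy":0,"dz":-0.001,"twist":-12,"grip":-0.3}]';sh m.sh
python3 -m crank '[{"dx":0,"dy":0,"dz":0,"twist":-2,"grip":-0.3},{"dx":0,"dy":0,"dz":0,"twist":-4,"grip":-0.3},{"dx":0,"dy":0,"dz":0,"twist":-6,"grip":-0.3},{"dx":0,"dy":0,"dz":0,"twist":-6,"grip":-0.3},{"dx":0,"dy":0,"dz":0,"twist":-6,"grip":-0.3}]';sh m.sh
```

```text
t: 12.43
eef_pos: [0.5992, 0.1324, 0.1263]
ee_rot: [3.141, -0.0, -2.022]
force: [0.7, -0.3, 1.0]
width: 0.0494
gripper_force: 25.0
M [-0.01 -0.14 -0.02] F [ 0.7 -0.3  1. ]
t: 12.85
eef_pos: [0.5993, 0.1324, 0.1263]
ee_rot: [3.142, -0.0, -2.124]
force: [0.2, -0.0, 0.4]
width: 0.0493
gripper_force: 25.0
M [-0.09 -0.25  0.09] F [ 0.2 -0.   0.4]
```

```bash

python3 -m crank '[{"dx":0,"dy":0,"dz":0,"twist":-2,"grip":-0.3},{"dx":0,"dy":0,"dz":0,"twist":-4,"grip":-0.3},{"dx":0,"dy":0,"dz":0,"twist":-5,"grip":-0.3},{"dx":0,"dy":0,"dz":0,"twist":-5,"grip":-0.3},{"dx":0,"dy":0,"dz":0,"twist":-5,"grip":-0.3}]';sh m.sh
python3 -m crank '[{"dx":0,"dy":0,"dz":0,"twist":-2,"grip":-0.3},{"dx":0,"dy":0,"dz":0,"twist":-4,"grip":-0.3},{"dx":0,"dy":0,"dz":0,"twist":-4,"grip":-0.3},{"dx":0,"dy":0,"dz":0,"twist":-4,"grip":-0.3},{"dx":0,"dy":0,"dz":0,"twist":-4,"grip":-0.3}]';sh m.sh
```

```text
t: 13.27
eef_pos: [0.5995, 0.1325, 0.1264]
ee_rot: [-3.141, 0.0, -2.213]
force: [1.9, -1.0, -0.1]
width: 0.0492
gripper_force: 25.0
M [-0.01 -0.62  0.28] F [ 1.9 -1.  -0.1]
t: 13.68
eef_pos: [0.5996, 0.1325, 0.1264]
ee_rot: [-3.141, 0.001, -2.283]
force: [2.0, -1.0, 1.0]
width: 0.0494
gripper_force: 25.0
M [ 0.02 -0.97  0.6 ] F [ 2. -1.  1.]
```

The moment rises at the bush's stiffness (0.28 to 0.60 N m), so the cap is against the stop after about 80°. I'll relax the wind-up and let go.

```bash

python3 -m crank '[{"dx":0,"dy":0,"dz":0,"twist":3,"grip":-0.3},{"dx":0,"dy":0,"dz":0,"twist":7,"grip":-0.3},{"dx":0,"dy":0,"dz":0,"twist":7,"grip":0},{"dx":0,"dy":0,"dz":0,"twist":7,"grip":0.4},{"dx":0,"dy":0,"dz":0,"twist":7,"grip":0.7}]';sh m.sh
python3 -m crank '[{"dx":0,"dy":0,"dz":0,"twist":0,"grip":0.7},{"dx":0,"dy":0,"dz":0,"twist":0,"grip":0.7},{"dx":0,"dy":0,"dz":0.01,"twist":0,"grip":0.7},{"dx":0,"dy":0,"dz":0.03,"twist":0,"grip":0.7},{"dx":0,"dy":0,"dz":0.06,"twist":0,"grip":0.7}]'
python3 -m crank '[{"dx":0,"dy":0,"dz":0.04,"twist":0,"grip":0.7},{"dx":-0.04,"dy":0,"dz":0.05,"twist":0,"grip":0.7},{"dx":-0.07,"dy":-0.03,"dz":0.05,"twist":0,"grip":0.7},{"dx":-0.1,"dy":-0.06,"dz":0.05,"twist":0,"grip":0.7},{"dx":-0.12,"dy":-0.08,"dz":0.05,"twist":0,"grip":0.7}]'
python3 - <<'E'
from h import *
S=arm.grab_frame('side')[:,:,::-1]
T=arm.grab_frame('top')[:,:,::-1]
u,v=330,175
cv2.imwrite('pics/c5.png',np.hstack([cv2.resize(S[v-32:v+32,u-32:u+32],(400,400),interpolation=cv2.INTER_CUBIC),cv2.resize(T[145:209,258:322],(400,400),interpolation=cv2.INTER_CUBIC)]))
for z in(.103,.105,.107): print(z,proj('side',[.5993,.1325,z+.055])-[u-32,v-32])
E
```

```text
t: 14.1
eef_pos: [0.5986, 0.1322, 0.1259]
ee_rot: [3.141, -0.001, -2.165]
force: [-0.5, -0.7, -0.5]
width: 0.0575
gripper_force: 0.0
M [ 0.07 -0.08  0.03] F [-0.5 -0.7 -0.5]
t: 14.52
eef_pos: [0.5977, 0.1318, 0.185]
ee_rot: [3.139, -0.004, -2.164]
force: [0.2, 0.7, -0.2]
width: 0.0744
gripper_force: 0.0
t: 14.93
eef_pos: [0.4768, 0.051, 0.2372]
ee_rot: [-3.142, 0.001, -2.163]
force: [0.2, 0.0, -1.1]
width: 0.0745
gripper_force: 0.0
0.103 [32.21964729 11.68894716]
0.105 [32.23963279 10.96484763]
0.107 [32.25965938 10.23919547]
```

View pics/c5.png

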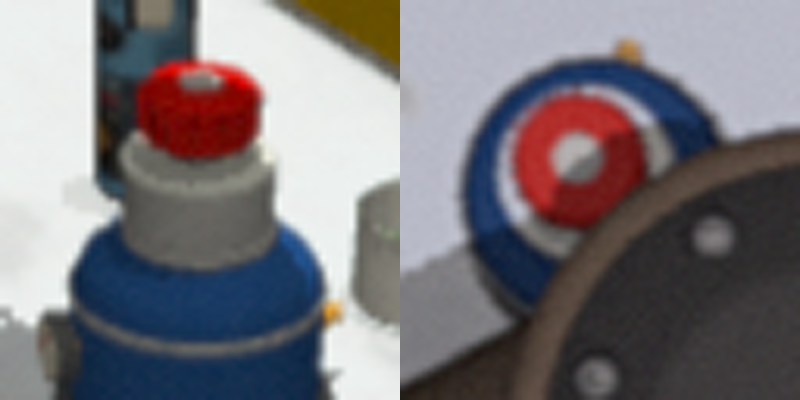

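The cap sits level on the collar. Its knob top at crop (200,80) matches the fully home height, and the gripper is clear.

```bash
python3 -c "
from station import arm;print(arm.job_done())"
```

```text
the job is handed in; nothing more can be done
None
```

The cap is on the blue glue pot: its lugs dropped in on the backward turn, it was screwed clockwise to the stop and let go, and I handed the job in at about 15 s.

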